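Refit the till's printer cover

ROBOT

A 6-joint arm with a two-finger parallel gripper is mounted at the origin on the work surface. World frame = base frame: x ahead of the robot, y to its left, z up, the work surface at z = 0. Lengths are in m, angles in rad, forces in N, time in s.
With the tool pointing down it reaches from about 0.275 to 0.75 m from the base axis. Payload 10.2 kg.
Tool frame: the origin (TCP) lies at the very end of the fingers, on their centre line; the grasp point (between the pads) lies 19 mm behind it; z points along the fingers, y is the line along which they close (so a half turn about z gives the same grasp; the last joint's range is limited). The gripper opens to 85 mm and grips with 20 to 120 N. Pads are 22 mm wide; open, the fingers measure 114 mm over their backs; the gripper's body (76 mm by 85 mm) begins 54 mm behind the grasp point. The pads swing forward as they close: fully open they stand 13 mm farther back than shut.
Start: joints at [-0.223, 0.313, 1.498, -0, 1.331, -0.223], TCP at [0.525, -0, 0.231] pointing down, gripper open.
Joint ranges: [-2.94, 2.94], [-0.97, 2.17], [0.19, 2.56], [-1.23, 4.37], [0.02, 3.11], [-2.88, 2.88]. Speed limits (rad/s): [2.39, 2.39, 3.01, 3.14, 3.14, 3.14].

INTERFACE

Orientations are given as [roll, pitch, yaw] about the fixed x, y, z axes, in that order (R = Rz(yaw) Ry(pitch) Rx(roll)).
In Python, from bench import get_state, imaging, r, trace gives the robot as it stands.
- The arm moves only by the tool jog_arm, never from a script. Its arguments are lists of equal length, an entry for each row: "claw": the opening in per cent of the stroke, from 0 (shut) to 100 (fully open); "xyz": the shift along the tool's x, y, z in mm, a list of three; "twist": the turn about the tool's z in degrees. A call has 1 to 12 rows; each row is the pose to reach, as a shift and turn from the pose commanded when the call began, along the tool's axes at that moment; what a row does not reach only later rows make up. A row lasts 1/10 s, in which the tool goes at most 50 mm and 8.59 degrees, less where a joint would pass 70% of its speed; a pose out of reach is approached as far as the arm can. A call with a gripper value outside its range is refused whole. The fingers move at their own pace and stop on an object; the grip force is fixed at half the most. Time passes only in rows, so rows that repeat a pose let the fingers close. It gives the time, the measured TCP pose, the force, the opening and the grip force at its end, in the units of the state.
- get_state(): the state, without advancing time (a new reading comes with each control period).
- imaging.get_image(name): name is "scene" or "side" or "wrist"; returns the picture (420x560x3 uint8, blue, green, red); there is no depth.
- imaging.get_calibration(name): a dict with "K" (3x3 intrinsics, pixels), "k1" (the pictures are not rectified: a ray, as slopes to the right and down, at radius r is drawn at 1 + k1 r^2 times it, then the intrinsics apply), "cam_to_world" (4x4, takes a point from camera to world coordinates); the wrist camera has in their place "T_tool_cam" (4x4, takes a point from camera to tool coordinates, whose origin is the TCP and whose axes are the flange's). Camera axes: x right, y up, looking along -z (the intrinsics and any distortion apply to the point x, -y, -z); pixel columns grow to the right and rows downward; lengths in m; the calibration is good to about 2 mm. A picture is of the moment at which its call begins: read the wrist's pose just before it. get_calibration takes no time and is no camera call.
- r.sign_off(): hands the job in; it is judged then, once.
Trained networks look in the newest picture that a camera, given by its name, has taken for a name from the list of things; names that differ only in an ending like _2 or _b are one class to them, and where a whole thing is asked for, a point or a joint stands for the part that bears it (a point fixed in the world has none). Each returns a list of dicts, best first, with "p" (0 to 1); they miss things now and then, are a little off and sometimes report something else, mostly with a low value. They report only what shows in the picture. A call takes as long as a camera call. They do not tell look-alikes from the thing itself.
- trace(camera, target): "mask" (420x560 bool, what is visible of it) and "at" ([column, row] in pixels, amid what is visible of it).
The state is a dict: "clock": time; "joint_pos": joint angles; "qd": joint speeds; "tau": joint torques, N m; "eef_pos": TCP position; "orientation": TCP orientation; "wrist_force": force on the tool from outside, world axes, zero at the start; "wrist_torque": the same for the moment, N m; "finger_gap": finger opening in m; "grip_force": force on a finger pad.
Only numpy, scipy, OpenCV 4.12 (cv2) and the standard library are available. Lean on these libraries where they do the work, as an engineer would, in place of code of your own. Each camera call takes 0.05 s, during which the arm holds its last target. There are 200 camera calls.

TASK

The till's paper roll has just been changed. Take the printer cover out of the letter rack and put it back on the till: tuck its two tongues under the lip at the back of the printer opening, then lower its front until the whole cover lies flush with the top of the till. Leave the other things on the counter where they are.

Things in the scene. Friction and masses are not known exactly. Their poses are not given: they have to be found in the camera images.
- cover_center (a point): Loose grey plastic printer cover, about 0.17 kg: a panel 106 long (x) x 90 wide (y) x 14 thick (z). Point: mid-length, mid-width, 17 above the underside (3 above the outer face). x runs from the plain front edge (-53) to the rear edge (+53), z out of the outer face. Starts on its front edge in a rack slot, tongues up, ridge facing the rack's -x side, top 42 mm of the panel clear of the slot.
- cover_tip (a point): Middle of the cover's tongue end: two tongues, 18 wide, 4.5 thick, at y = -29 and +29, stick out 14 mm from the rear edge, level with the underside. This point, on the line between their ends, is at x +67, y 0, z -14.75 from cover_center, same axes. Held by this end the cover cannot be fitted: lay it down, ridge up, and take it again by the ridge.
- cover_ridge (a point): Centre of the straight ridge (paper-outlet hood with tear bar) on the cover's outer face, its only handle when fitted: 12 thick (x) x 64 long (y) x 20 high (z), standing on the face. At x -11, y 0, z +7 from cover_center, same axes.
- cover: The same cover; origin and axes as cover_center.
- printer_well (a point): Middle of the printer opening, level with the till's top, 140 above the counter. x to the till's back, y to its left, z up. Opening: x -55 (front wall) to +55 (lip edge), y -47.5 to +47.5, seats 14 below the top. Home, the cover's x lies along this x, underside on the seats, its centre point about 3 above this one; play is 3 mm fore-and-aft, 2.5 each side.
- lip (a point): Middle of the lip's front lower edge, same axes as printer_well and 55 behind it, 4 lower. The lip, 4 thick, flush with the till's top, spans the opening's back. Under it a gap 10 high runs 13 mm back from this edge to a wall; its floor is the rear seat, which begins 20 in front of the edge. The tongues go in with the cover's front raised 10 to 20 degrees; it cannot go in flat.
- till: Grey cash register fixed to the counter; origin at the centre of its underside, keyboard on its -x side, axes as the opening's. 340 (x) x 320 (y), top 140 high for x above -55, keyboard sloping down in front of that. Display hump at x 75 to 163, y 5 to 150, 185 high; small customer display on it to 240 high.
- rack: Dark wooden letter rack, fixed to the counter, 148 deep (its x) x 172 wide (its y); origin at the centre of its underside. Three slots side by side along x, centred at x = -46, 0 and +46, each 40 wide between upright boards 6 thick whose tops are 72 mm above the counter; slot floor 8 mm above the counter; slots are open at both ends.
- change_mat (a point): Centre of the top of a flat black rubber change mat fixed to the counter, 200 (x) x 160 (y) x 3 thick: a clear place to lay the cover down.
- book_a: Receipt book, blue, 14 x 150 x 76 high, standing in a rack slot; origin at the centre of its underside.
- book_b: Receipt book, brown card, 14 x 150 x 76 high, standing in a rack slot; origin at the centre of its underside.
- terminal: Dark card terminal lying on the counter, 155 x 72 x 33; origin at the centre of its underside.
- pen_pot: Round dark pen pot, 76 diameter, 95 high, pens to 150; origin at the centre of its underside.
- spare_roll: Spare white paper roll standing on end, 56 diameter, 57 high; origin at the centre of its underside.
- mint_tin: Flat round metal tin, 72 diameter, 22 high; origin at the centre of its underside.
- stapler: Black stapler, 125 x 30 x 40 high; origin at the centre of its underside.
- mug: White mug, 80 diameter, 92 high; origin at the centre of its underside.
Things that resemble listed ones, but are neither listed nor needed, are in the scene too. What is shaped like the cover but orange is not meant.

How it is judged:
On the way:
1. the tongues are under the lip while the front edge is still raised (angle between cover_center's own z axis and vertical between 0.09 and 0.6 rad and x of cover_tip in the frame of printer_well above 0.057 m and z of cover_tip in the frame of printer_well below -0.005 m and y of cover_center in the frame of printer_well between -0.012 and 0.012 m), for 0.1 s.
At the end, for the whole second after the job is handed in: The cover lies at rest on its seats in the printer opening, tongues at least 3 mm under the lip, level within 2 degrees and flush with the top of the till within 2.5 mm, centred within 6 mm fore-and-aft and 5 mm sideways (x of cover_center in the frame of printer_well between -0.006 and 0.005 m and y of cover_center in the frame of printer_well between -0.005 and 0.005 m and z of cover_center in the frame of printer_well between 0 and 0.0055 m and angle between cover_center's own z axis and vertical below 0.035 rad and x of cover_tip in the frame of printer_well above 0.058 m and linear speed of cover below 0.01 m/s); the robot touches nothing.
It fails at once if another thing on the counter is shifted more than 40 mm (distance of any of book_a, book_b, terminal, pen_pot, spare_roll, mint_tin, stapler, mug from where it was at the start of the episode above 0.04 m).
It also fails if it takes over 67 s, if anything falls off the work surface, if the arm or the gripper's body presses on something with over 40 N, if the wrist force passes 120 N, or if a joint passes its speed limit or range.

## Working session

There is one attempt and no reset: what is moved stays moved. The work goes in short steps, Python scripts to look and compute and a tool call to move; the robot and the scene stay as the last step left them, time stands still between calls to the robot, and variables do not carry over. Pictures are saved under pics/ and viewed, at most 10 in all, crops included, and the job is handed in when it is done.

Besides the shell and the picture viewer there is one more tool, called by a JSON object that holds its "api" and its "payload", one argument or row to a line. jog_arm: Moves the arm, as the interface text tells. Its arguments: {"type":"object","properties":{"claw":{"type":"array","items":{"type":"number"}},"xyz":{"type":"array","items":{"type":"array","items":{"type":"number"}}},"twist":{"type":"array","items":{"type":"number"}}},"required":["claw","xyz","twist"]}

```bash
mkdir -p pics; ls; python3 - <<'E'
from bench import get_state, imaging, r, trace
import cv2, numpy as np
a=imaging.get_image("scene"); b=imaging.get_image("side")
cv2.imwrite("pics/a.png",a); cv2.imwrite("pics/b.png",b)
for n in("scene","side","wrist"): print(n,imaging.get_calibration(n))
print(get_state())
for n in("scene","side"):
  for t in("cover","printer_well","till","rack","change_mat","cover_ridge","cover_tip","lip"):
    try: print(n,t,[(round(d["p"],2),np.round(d["at"])) for d in trace(n,t)])
    except Exception as e: print(t,e)
E
```

```text
pics
scene {'K': array([[495.79801439,   0.        , 269.9101535 ],
       [  0.        , 495.79801439, 203.8473794 ],
       [  0.        ,   0.        ,   1.        ]]), 'k1': -0.17936126648387096, 'cam_to_world': array([[-0.77691561, -0.43507078,  0.45509949,  1.00940706],
       [ 0.62950736, -0.54949518,  0.54934099,  0.56009009],
       [ 0.01107277,  0.71328008,  0.70079164,  0.92272917],
       [ 0.        ,  0.        ,  0.        ,  1.        ]])}
side {'K': array([[390.92781841,   0.        , 278.75354994],
       [  0.        , 390.92781841, 213.15998097],
       [  0.        ,   0.        ,   1.        ]]), 'k1': 0.018677391308118362, 'cam_to_world': array([[ 0.96233504,  0.18069852, -0.2031239 ,  0.29422496],
       [-0.27185902,  0.63414934, -0.72384203, -0.75674304],
       [-0.0019863 ,  0.75179962,  0.65938865,  0.71262292],
       [ 0.        ,  0.        ,  0.        ,  1.        ]])}
wrist {'K': array([[320.36770023,   0.        , 281.84415701],
       [  0.        , 320.36770023, 211.61059838],
       [  0.        ,   0.        ,   1.        ]]), 'k1': -0.036071
[... 1272 characters left out ...]

scene change_mat []
scene cover_ridge [(0.9, array([220., 160.]))]
scene cover_tip [(0.67, array([224., 159.]))]
scene lip [(0.97, array([371., 334.])), (0.15, array([286., 232.]))]
side cover [(0.94, array([307., 291.])), (0.71, array([176., 359.])), (0.37, array([255., 152.]))]
side printer_well [(0.6, array([268., 239.])), (0.56, array([254., 152.]))]
side till [(0.66, array([320., 312.])), (0.57, array([254., 152.]))]
side rack [(0.98, array([323., 311.]))]
side change_mat [(0.82, array([265., 238.]))]
side cover_ridge [(0.93, array([307., 292.])), (0.88, array([175., 356.]))]
side cover_tip [(0.9, array([175., 361.])), (0.61, array([304., 295.]))]
side lip [(0.61, array([252., 153.]))]
```

View pics/a.png

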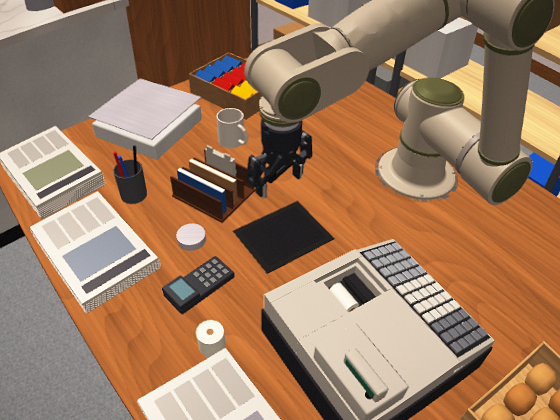

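View pics/b.png

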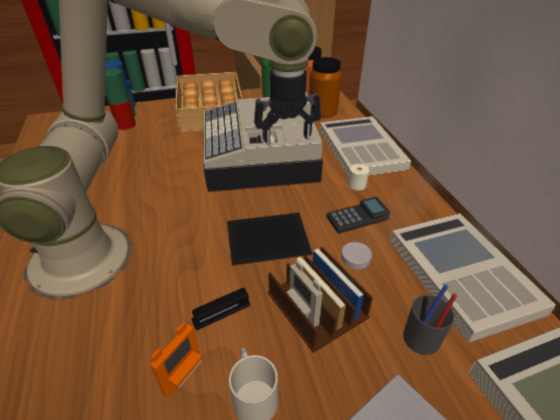

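The scene view shows the till at lower right with its opening near (350,288), and the grey cover in the rack's robot-side slot near (225,160). The side view shows the cover at (305,290), the orange look-alike at (176,358) and the mat at (268,238). Next I'll get rough positions.

```bash
cat > h.py <<'E'
from bench import get_state, imaging, r, trace
import cv2, numpy as np
from scipy.spatial.transform import Rotation as Ro
def cam(n,st=None):
    c=imaging.get_calibration(n)
    if n!="wrist": return c,c["cam_to_world"]
    st=st or get_state(); T=np.eye(4); T[:3,:3]=Ro.from_euler("xyz",st["orientation"]).as_matrix(); T[:3,3]=st["eef_pos"]
    return c,T@c["T_tool_cam"]
def on_z(n,uv,z,st=None):
    c,T=cam(n,st); uv=np.atleast_2d(uv).astype(float)
    d=cv2.undistortPoints(uv[:,None],c["K"],np.array([c["k1"],0,0,0.]))[:,0]
    v=np.c_[d[:,0],-d[:,1],-np.ones(len(d))]@T[:3,:3].T; o=T[:3,3]
    return o+v*((z-o[2])/v[:,2])[:,None]
def proj(n,P,st=None):
    c,T=cam(n,st); Q=(np.atleast_2d(P)-T[:3,3])@T[:3,:3]; Q=Q*[1,-1,-1]
    s=Q[:,:2]/Q[:,2:]; s=s*(1+c["k1"]*(s**2).sum(1))[:,None]
    return s*[c["K"][0,0],c["K"][1,1]]+c["K"][:2,2]
E
python3 - <<'E'
from h import *
print("cover top",on_z("side",[[303,262]],.12),on_z("scene",[[225,150]],.12))
print("mat side",on_z("side",[[228,219],[300,215],[310,257],[236,262]],.003).round(3))
print("mat scene",on_z("scene",[[297,203],[334,239],[268,272],[234,233]],.003).round(3))
print("well scene",on_z("scene",[[361,262],[403,289],[368,313],[326,285]],.14).round(3))
im=cv2.imread("pics/a.png")
c=np.vstack([np.hstack([cv2.resize(im[240:340,290:430],None,fx=5,fy=5,interpolation=2)])])
cv2.imwrite("pics/c.png",c)
E
```

```text
cover top [[ 0.4831823  -0.26292736  0.12      ]] [[ 0.45385297 -0.29719906  0.12      ]]
mat side [[ 0.374  0.037  0.003]
 [ 0.567 -0.001  0.003]
 [ 0.542 -0.155  0.003]
 [ 0.365 -0.121  0.003]]
mat scene [[ 0.354 -0.119  0.003]
 [ 0.366  0.035  0.003]
 [ 0.558  0.012  0.003]
 [ 0.548 -0.136  0.003]]
well scene [[0.462 0.193 0.14 ]
 [0.447 0.293 0.14 ]
 [0.541 0.287 0.14 ]
 [0.557 0.189 0.14 ]]
```

View pics/c.png

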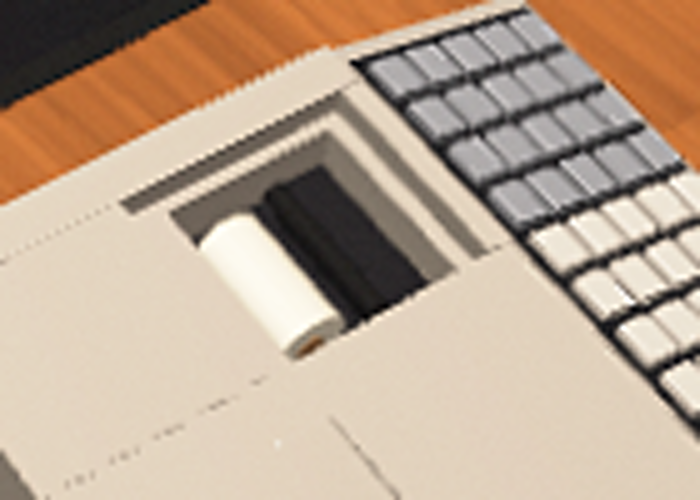

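The crop shows the opening's corners at about (358,258), (390,290), (348,312) and (314,281) in the full image. I'll look at the rack from above first.

{"api": "jog_arm", "payload": {
  "claw": [100,100,100,100,100,100,100,100],
  "xyz": [
    [-40,-10,-30],
    [-90,-20,-60],
    [-140,-30,-80],
    [-190,-45,-90],
    [-230,-55,-90],
    [-250,-55,-90],
    [-250,-55,-90],
    [-250,-55,-90]
  ],
  "twist": [0,0,0,0,0,0,0,0]
}}

```text
clock: 1.7
eef_pos: [0.4699, -0.25, 0.3211]
orientation: [-3.141, -0.001, 1.57]
wrist_force: [0.2, 0.4, 0.0]
finger_gap: 0.0853
grip_force: 0.0
```

```bash
python3 - <<'E'
from h import *
st=get_state(); im=imaging.get_image("wrist"); cv2.imwrite("pics/d.png",im); np.save("d.npy",st,allow_pickle=True)
print(st["eef_pos"],st["orientation"],st["clock"])
print(on_z("scene",[[358,257.6],[390,289.6],[348,311.6],[314,281]],.14).round(4))
E
```

```text
[ 0.46993705 -0.25000666  0.32106218] [-3.14133022e+00 -5.87869027e-04  1.56997158e+00] 1.7
[[0.4585 0.1806 0.14  ]
 [0.4677 0.2771 0.14  ]
 [0.5676 0.2604 0.14  ]
 [0.5691 0.1675 0.14  ]]
```

View pics/d.png

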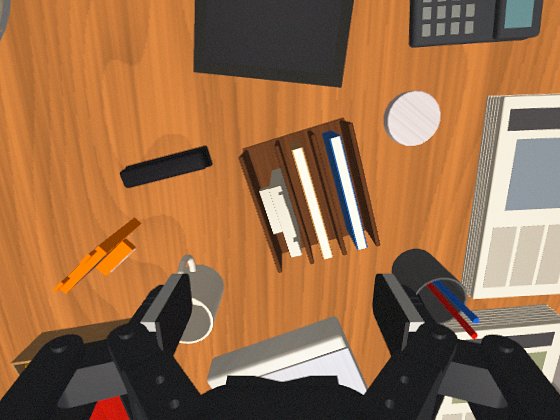

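The wrist view shows the rack centred near (312,195), turned by about +17°, with the grey cover in its left (-x) slot near (280,217) and both books to the right of it. I'll zoom in on the cover.

```bash
python3 - <<'E'
from h import *
im=cv2.imread("pics/d.png")
cv2.imwrite("pics/e.png",cv2.resize(im[140:280,230:390],None,fx=5,fy=5,interpolation=2)[:600])
st=np.load("d.npy",allow_pickle=True).item()
# rack fit: board-top corners (pix) at z=.072
p=on_z("wrist",[[241,155],[280,271],[348,121],[379,245]],.072,st); print(p.round(4))
E
```

```text
[[ 0.4209 -0.2261  0.072 ]
 [ 0.468  -0.3856  0.072 ]
 [ 0.5493 -0.186   0.072 ]
 [ 0.6013 -0.3468  0.072 ]]
```

View pics/e.png

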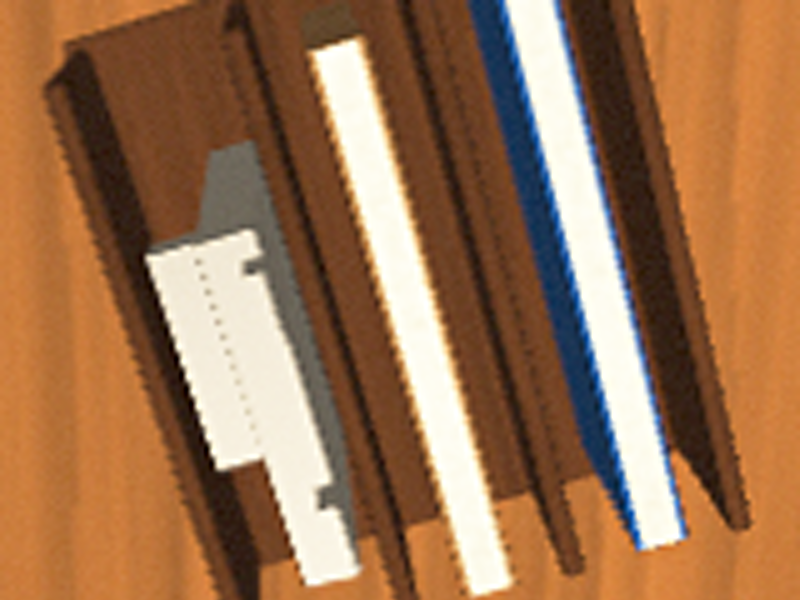

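The crop shows the panel's rear edge running from about (282,186)/(270,189) to (302,254)/(291,257) in the full image, with the ridge on its left as stated.

```bash
python3 - <<'E'
from h import *
st=np.load("d.npy",allow_pickle=True).item()
p=on_z("wrist",[[281.6,186.4],[270,189],[302,254],[291,257]],.114,st); print(p.round(4))
print(np.linalg.norm(p[0]-p[2]),np.linalg.norm(p[1]-p[3]),np.linalg.norm(p[0]-p[1]),np.linalg.norm(p[2]-p[3]))
c=p.mean(0); d=(p[0]-p[2]+p[1]-p[3]); print(c,"angle of long axis from y:",np.degrees(np.arctan2(-d[0],d[1])))
rk=np.radians(17); 
q=on_z("wrist",[[241,155],[280,271],[348,121],[379,245]],.072,st).mean(0); print("rack c",q)
a=np.arctan2(-d[0],d[1]); ex=np.array([np.cos(a),np.sin(a)]); print("rack frame of cover",(c-q)[:2]@ex,(c-q)[:2]@[-ex[1],ex[0]])
E
```

```text
[[ 0.4705 -0.2552  0.114 ]
 [ 0.4574 -0.2582  0.114 ]
 [ 0.495  -0.3392  0.114 ]
 [ 0.4817 -0.3432  0.114 ]]
0.0875062630586539 0.08841736827195742 0.013424127224310037 0.01385483461185567
[ 0.47613208 -0.29891606  0.114     ] angle of long axis from y: 16.112547077469458
rack c [ 0.50986299 -0.28613607  0.072     ]
rack frame of cover -0.03595267817312546 -0.002916797172988917
```

{"api": "jog_arm", "payload": {
  "claw": [60,60,60,60,60,60,60,60,60,60],
  "xyz": [
    [-30,3,30],
    [-49,6,70],
    [-49,6,110],
    [-49,6,150],
    [-49,6,180],
    [-49,6,205],
    [-49,6,220],
    [-49,6,234],
    [-49,6,234],
    [-49,6,234]
  ],
  "twist": [-8,-16,-16,-16,-16,-16,-16,-16,-16,-16]
}}

```text
clock: 2.75
eef_pos: [0.4766, -0.2983, 0.0879]
orientation: [3.141, 0.0, 1.851]
wrist_force: [-1.5, 0.0, -0.4]
finger_gap: 0.0512
grip_force: 0.0
```

{"api": "jog_arm", "payload": {
  "claw": [0,0,0,0,0,0,0,0],
  "xyz": [
    [0,0,0],
    [0,0,0],
    [0,0,0],
    [0,0,0],
    [0,0,0],
    [0,0,0],
    [0,0,0],
    [0,0,0]
  ],
  "twist": [0,0,0,0,0,0,0,0]
}}

```text
clock: 3.55
eef_pos: [0.4763, -0.2993, 0.0881]
orientation: [3.141, 0.001, 1.85]
wrist_force: [-2.0, -0.1, 6.1]
finger_gap: 0.013
grip_force: 59.5
```

{"api": "jog_arm", "payload": {
  "claw": [0,0,0,0,0,0,0,0,0,0,0,0],
  "xyz": [
    [0,0,-25],
    [0,0,-65],
    [5,0,-100],
    [40,0,-110],
    [85,2,-110],
    [130,4,-110],
    [175,5,-110],
    [220,6,-90],
    [250,7,-65],
    [262,7,-40],
    [262,7,-22],
    [262,7,-15]
  ],
  "twist": [0,0,0,0,5,11,17,23,23,23,23,23]
}}

```text
clock: 4.75
eef_pos: [0.4096, -0.0446, 0.1009]
orientation: [-3.139, -0.001, 1.449]
wrist_force: [-0.5, 0.6, -1.1]
finger_gap: 0.0128
grip_force: 58.8
```

{"api": "jog_arm", "payload": {
  "claw": [0,0,0,0,0,0],
  "xyz": [
    [0,0,5],
    [0,0,10],
    [0,0,14],
    [0,0,17],
    [0,0,19],
    [0,0,19]
  ],
  "twist": [0,0,0,0,0,0]
}}

```text
clock: 5.35
eef_pos: [0.4106, -0.0453, 0.0833]
orientation: [3.142, -0.0, 1.449]
wrist_force: [0.6, 0.7, -2.1]
finger_gap: 0.0126
grip_force: 58.9
```

```bash
python3 - <<'E'
from h import *
im=imaging.get_image("side")
cv2.imwrite("pics/f.png",cv2.resize(im[120:380,150:450],None,fx=2,fy=2))
E
```

```text
(no output)
```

View pics/f.png

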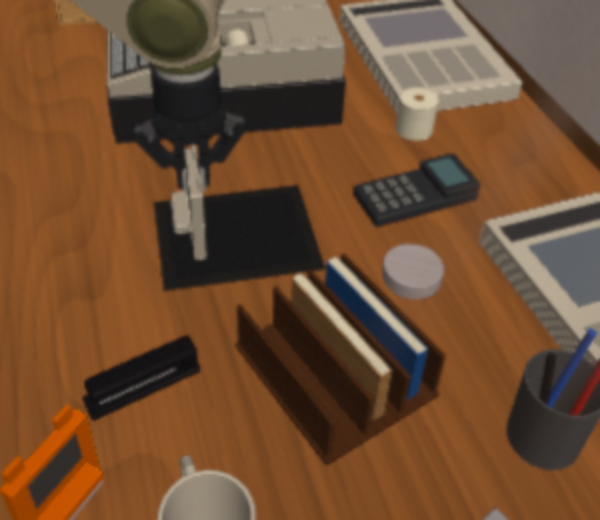

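Upright on the mat, ridge towards -x. Now I'll release it and topple it toward +x.

{"api": "jog_arm", "payload": {
  "claw": [0,0,30,60,100,100,100,100],
  "xyz": [
    [0,0,1],
    [0,0,2],
    [0,0,2],
    [0,0,2],
    [0,0,2],
    [0,0,2],
    [0,0,2],
    [0,0,2]
  ],
  "twist": [0,0,0,0,0,0,0,0]
}}

```text
clock: 6.2
eef_pos: [0.4105, -0.0453, 0.0813]
orientation: [-3.142, 0.0, 1.449]
wrist_force: [-0.6, -0.4, -0.8]
finger_gap: 0.0851
grip_force: 0.0
```

{"api": "jog_arm", "payload": {
  "claw": [100,100,100,100,100,100,100,100,100,100,100,100],
  "xyz": [
    [0,10,0],
    [0,20,0],
    [0,28,0],
    [0,34,0],
    [0,40,0],
    [0,46,0],
    [0,50,0],
    [0,54,0],
    [0,58,0],
    [0,62,0],
    [0,66,0],
    [0,70,0]
  ],
  "twist": [0,0,0,0,0,0,0,0,0,0,0,0]
}}

```text
clock: 7.4
eef_pos: [0.4803, -0.0538, 0.0813]
orientation: [3.142, 0.0, 1.449]
wrist_force: [-0.3, 0.6, -0.1]
finger_gap: 0.0857
grip_force: 0.0
```

```bash
python3 - <<'E'
from h import *
im=imaging.get_image("side")
cv2.imwrite("pics/g.png",cv2.resize(im[170:300,200:350],None,fx=4,fy=4))
E
```

```text
(no output)
```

View pics/g.png

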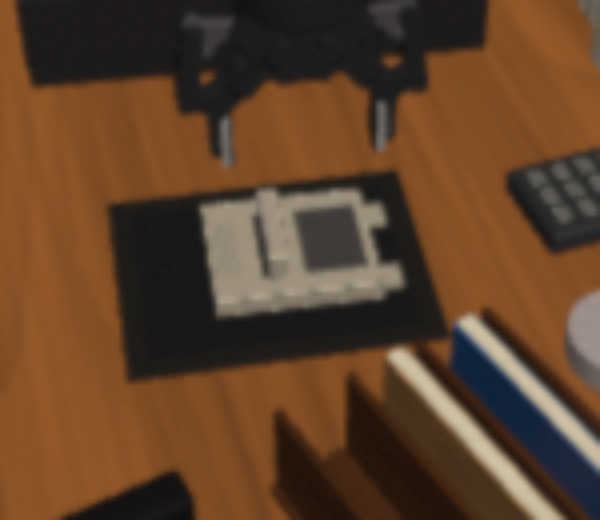

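It lies flat on the mat, ridge up, tongues toward +x. I'll rise, turn 90° and measure.

{"api": "jog_arm", "payload": {
  "claw": [100,100,100,100,100,100,100,100,100,100,100,100],
  "xyz": [
    [0,0,-30],
    [0,-5,-70],
    [0,-10,-100],
    [0,-20,-130],
    [2,-30,-160],
    [2,-30,-180],
    [2,-30,-180],
    [2,-30,-180],
    [2,-30,-180],
    [2,-30,-180],
    [2,-30,-180],
    [2,-30,-180]
  ],
  "twist": [-8,-16,-24,-32,-40,-48,-56,-64,-72,-80,-88,-90]
}}

```text
clock: 8.65
eef_pos: [0.4504, -0.0481, 0.2613]
orientation: [3.142, -0.0, 3.024]
wrist_force: [0.0, -0.6, 0.5]
finger_gap: 0.0854
grip_force: 0.0
```

```bash
python3 - <<'E'
from h import *
st=get_state(); im=imaging.get_image("wrist"); cv2.imwrite("pics/hh.png",im); np.save("hh.npy",st,allow_pickle=True)
print(st["eef_pos"],st["orientation"],st["joint_pos"],[(d["p"],d["at"]) for d in trace("wrist","cover_ridge")])
m=trace("wrist","cover"); cv2.imwrite("pics/i.png",cv2.resize(im[100:340,130:450],None,fx=2.5,fy=2.5,interpolation=2))
E
```

```text
[ 0.45041444 -0.04808495  0.26130384] [ 3.14157946e+00 -9.50558519e-05  3.02386729e+00] [-3.66003723e-01  1.29842497e-01  1.64805376e+00 -1.07990018e-05
  1.36379178e+00 -1.81907246e+00] [(0.63, [2.1, 23.3]), (0.61, [279.7, 190.3])]
```

View pics/i.png

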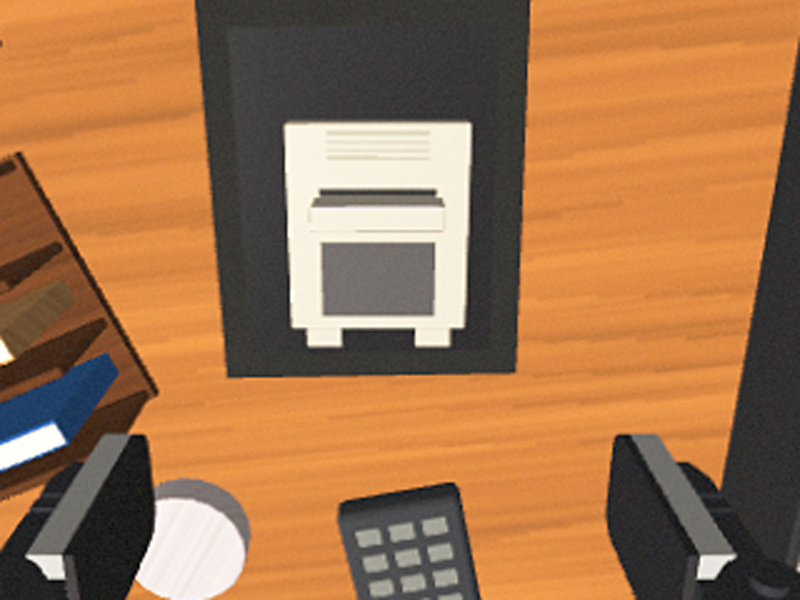

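The crop shows the cover square on the mat, its ridge top running from about (308,207) to (445,231), tongues down at (325,338) and (433,338).

```bash
python3 - <<'E'
from h import *
st=np.load("hh.npy",allow_pickle=True).item()
f=lambda c,z:on_z("wrist",np.array(c)/2.5+[130,100],z,st)
a=f([[309,207],[445,207],[309,231],[445,231]],.037); print(a.round(4),a.mean(0))
b=f([[284,122],[472,122],[290,329],[466,329]],.017); print(b.round(4),b.mean(0))
t=f([[306,347],[450,347]],.0055); print(t.round(4),t.mean(0))
E
```

```text
[[ 0.4533 -0.0811  0.037 ]
 [ 0.4609 -0.0176  0.037 ]
 [ 0.4649 -0.0828  0.037 ]
 [ 0.4726 -0.0187  0.037 ]] [ 0.46294087 -0.05004673  0.037     ]
[[ 4.151e-01 -8.930e-02  1.700e-02]
 [ 4.258e-01  3.000e-04  1.700e-02]
 [ 5.213e-01 -1.029e-01  1.700e-02]
 [ 5.322e-01 -1.160e-02  1.700e-02]] [ 0.47359273 -0.05086737  0.017     ]
[[ 0.5373 -0.0978  0.0055]
 [ 0.5465 -0.0203  0.0055]] [ 0.54187998 -0.05905841  0.0055    ]
```

{"api": "jog_arm", "payload": {
  "claw": [100,100,100,100,100,100,100,100,100,100],
  "xyz": [
    [-5,0,40],
    [-13,0,85],
    [-13,0,130],
    [-13,0,170],
    [-13,0,200],
    [-13,0,225],
    [-13,0,238],
    [-13,0,245],
    [-13,0,248],
    [-13,0,248]
  ],
  "twist": [0,0,0,0,0,0,0,0,0,0]
}}

```text
clock: 9.8
eef_pos: [0.4636, -0.0498, 0.0136]
orientation: [-3.141, 0.001, 3.019]
wrist_force: [1.0, -0.4, 0.1]
finger_gap: 0.0854
grip_force: 0.0
```

{"api": "jog_arm", "payload": {
  "claw": [0,0,0,0,0,0],
  "xyz": [
    [0,0,0],
    [0,0,0],
    [0,0,0],
    [0,0,0],
    [0,0,0],
    [0,0,0]
  ],
  "twist": [0,0,0,0,0,0]
}}

```text
clock: 10.4
eef_pos: [0.4638, -0.0499, 0.0145]
orientation: [-3.141, 0.002, 3.019]
wrist_force: [-3.3, -0.3, 9.3]
finger_gap: 0.0627
grip_force: 65.1
```

{"api": "jog_arm", "payload": {
  "claw": [85,85,85,0,0,0,0,0],
  "xyz": [
    [0,0,0],
    [0,0,-3],
    [0,0,-5],
    [0,0,-5],
    [0,0,-5],
    [0,0,-5],
    [0,0,-5],
    [0,0,-5]
  ],
  "twist": [0,0,0,0,0,0,0,0]
}}

```text
clock: 11.2
eef_pos: [0.4636, -0.0498, 0.0193]
orientation: [-3.141, 0.001, 3.02]
wrist_force: [-4.0, 0.0, 14.9]
finger_gap: 0.0621
grip_force: 62.7
```

{"api": "jog_arm", "payload": {
  "claw": [0,0,0,0,0,0,0],
  "xyz": [
    [0,0,-20],
    [0,0,-60],
    [0,0,-110],
    [0,0,-160],
    [0,0,-200],
    [0,0,-230],
    [0,0,-230]
  ],
  "twist": [0,0,0,0,0,0,0]
}}

```text
clock: 11.9
eef_pos: [0.4645, -0.0501, 0.2518]
orientation: [-3.14, 0.007, 3.02]
wrist_force: [0.9, -0.7, -3.4]
finger_gap: 0.0617
grip_force: 68.0
```

{"api": "jog_arm", "payload": {
  "claw": [0,0,0,0,0],
  "xyz": [
    [-10,40,0],
    [-20,80,0],
    [-24,93,0],
    [-24,93,0],
    [-24,93,0]
  ],
  "twist": [0,0,0,0,0]
}}

```text
clock: 12.4
eef_pos: [0.4981, 0.0392, 0.2473]
orientation: [-3.141, -0.002, 3.02]
wrist_force: [-0.3, 0.7, -2.9]
finger_gap: 0.0613
grip_force: 67.9
```

```bash
python3 - <<'E'
from h import *
st=get_state(); im=imaging.get_image("wrist"); np.save("w.npy",st,allow_pickle=True); cv2.imwrite("pics/w0.png",im)
s=imaging.get_image("side"); cv2.imwrite("pics/s0.png",s)
for n in("printer_well","lip","till"): print(n,[(round(d["p"],2),np.round(d["at"])) for d in trace("wrist",n)])
W=on_z; print(st["eef_pos"],st["orientation"], proj("wrist",[[.4585,.1806,.14],[.4677,.2771,.14],[.5676,.2604,.14],[.5691,.1675,.14]],st).round(0))
A=cv2.resize(im[120:360,360:560],None,fx=2.5,fy=2.5,interpolation=2)  # 500x600
u=proj("side",st["eef_pos"])[0].astype(int)-[0,0]; x0,y0=max(u[0]-60,0),max(u[1]-60,0)
B=cv2.resize(s[y0:y0+240,x0:x0+120],(300,600),interpolation=2); print(u,x0,y0)
cv2.imwrite("pics/j.png",np.hstack([A,B]))
E
```

```text
printer_well [(0.67, array([475., 172.]))]
lip [(0.83, array([473., 170.]))]
till [(0.91, array([474., 169.]))]
[0.49805625 0.03920335 0.24727781] [-3.14119492e+00 -1.96606313e-03  3.01955752e+00] [[455. 139.]
 [575. 137.]
 [538. 253.]
 [435. 267.]]
[270 132] 210 72
```

View pics/j.png

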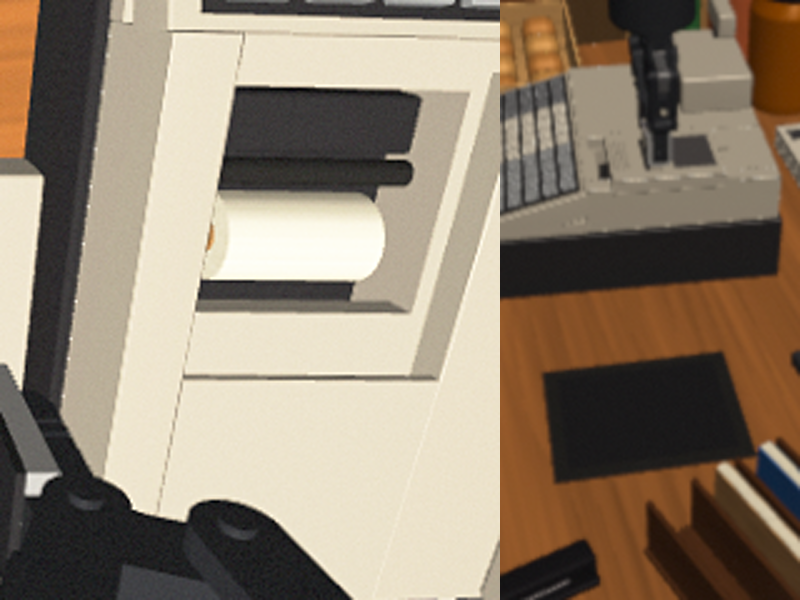

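The wrist crop shows the lip edge from (184,376) to (438,378), and the left and right edges of the opening rising to about (244,33) and (497,72). The side crop shows the held cover level. I'll check these against the known sizes.

```bash
python3 - <<'E'
from h import *
st=np.load("w.npy",allow_pickle=True).item()
f=lambda c,z:on_z("wrist",np.array(c)/2.5+[360,120],z,st)
p=f([[184,376],[438,378],[244,33],[497,72],[160,510]],.14); print(p.round(4))
n=np.linalg.norm; print("lip",n(p[0]-p[1]),"left",n(p[0]-p[2]),"right",n(p[1]-p[3]),"front",n(p[2]-p[3]))
ang=lambda v:np.degrees(np.arctan2(v[1],v[0])); print(ang(p[1]-p[0])-90,ang(p[0]-p[2]),ang(p[1]-p[3]),ang(p[4]-p[2]),ang(p[3]-p[2])-90)
print("ref hole edges z.126?",f([[237,87],[470,93]],.126))
# scene-image contrast: column profiles in wrist image across front edge
im=cv2.imread("pics/w0.png").astype(int)
for c in (470,480,490,500,510,520,530): print(c,im[126:160,c].sum(1)//3)
E
```

```text
[[0.5723 0.1667 0.14  ]
 [0.5856 0.2602 0.14  ]
 [0.4542 0.1821 0.14  ]
 [0.4756 0.2652 0.14  ]
 [0.6292 0.1596 0.14  ]]
lip 0.09445393241987882 left 0.11908418443809572 right 0.11009382058457766 front 0.08581433708248577
-8.11545443374304 -7.468230090143837 -2.637095698990339 -7.342821736881574 -14.46171254400815
ref hole edges z.126? [[0.47380214 0.18793761 0.126     ]
 [0.48505665 0.2686675  0.126     ]]
470 [187 228 222 221 219 223 197 196 220 225 225 223 224 225 222 221 226 224
 224 223 223 225 224 224 224 223 222 227 183  15  28  44  56  61]
480 [155 226 221 221 223 219 217 191 206 225 223 223 223 224 223 224 224 224
 222 223 223 221 225 225 224 224 222 231 192  11  28  49  56  56]
490 [129 232 221 220 221 219 219 200 197 226 223 224 223 224 223 223 222 224
 223 224 224 222 222 223 222 223 225 227 240  67  18  35  55  58]
500 [ 81 191 221 219 220 219 218 205 181 225 224 224 224 223 224 224 223 224
 222 223 224 223 221 224 223 222 226 226 234 107  21  34  52  60]
510 [ 46 186 224 219 219 218 218 211 162 227 223 222 221 223 223 223 223 222
 222 223 222 222 224 220 223 221 224 224 232 146  41  32  48  53]
520 [ 43 124 221 223 218 219 220 219 144 229 223 223 223 224 222 222 223 223
 223 223 223 222 221 224 224 224 222 223 228 189  96  20  40  51]
530 [ 48  69 204 222 219 220 218 220 178 195 222 224 222 222 223 220 224 223
 221 221 223 223 222 224 221 222 222 222 222 215 186 166 170 169]
```

```bash
python3 - <<'E'
from h import *
st=np.load("w.npy",allow_pickle=True).item()
yaw=np.radians(-7.4); X=np.array([np.cos(yaw),np.sin(yaw),0]); Y=np.array([-X[1],X[0],0])
f=lambda c,z:on_z("wrist",np.array(c)/2.5+[360,120],z,st)
o=np.array([.5,.2,0])
for nm,c,z in(("rear floor edge",[[205,312],[410,312]],.126),("front floor edge",[[237,87],[410,92]],.126),("lip dark line",[[184,376],[438,378]],.14),("same as lip low",[[184,376],[438,378]],.136),("front line",[[244,31],[400,36]],.14)):
  p=f(c,z); print(nm,((p-o)@X).round(4),((p-o)@Y).round(4))
g=lambda c,z:on_z("scene",np.array(c)/5+[290,240],z)
for nm,c,z in(("S front top",[[340,88],[500,248]],.14),("S lip top",[[120,203],[290,358]],.14),("S front floor in edge",[[330,130],[458,268]],.126),("S -y floor",[[172,212],[330,130]],.126)):
  p=g(c,z); print(nm,((p-o)@X).round(4),((p-o)@Y).round(4))
sc=cv2.imread("pics/a.png"); w=cv2.imread("pics/w0.png")
def draw(im,n,x0,y0,s,w_,h_):
  A=cv2.resize(im[y0:y0+h_,x0:x0+w_],None,fx=s,fy=s,interpolation=2)
  for xl,z,col in((.0724,.14,(0,0,255)),(.0684,.14,(255,0,0))):
    for P in ([(xl,-.0425),(xl,.0525)],[(xl-.11,-.0425),(xl-.11,.0525)],[(xl,-.0425),(xl-.11,-.0425)],[(xl,.0525),(xl-.11,.0525)]):
      q=proj(n,[[*(o+a*X+b*Y)[:2],z] for a,b in P],st if n=="wrist" else None)
      q=((q-[x0,y0]+.5)*s).astype(int); cv2.line(A,tuple(map(int,q[0])),tuple(map(int,q[1])),col,1)
  return A
cv2.imwrite("pics/k.png",np.hstack([draw(sc,"scene",305,245,4,100,100)[:400],draw(w,"wrist",420,120,2.85,140,160)[:400,:399]]))
E
```

```text
rear floor edge [0.0574 0.0573] [-0.0126  0.0651]
front floor edge [-0.0244 -0.0236] [-0.0153  0.0448]
lip dark line [0.076  0.0772] [-0.0238  0.0707]
same as lip low [0.0782 0.0794] [-0.0216  0.0744]
front line [-0.0437 -0.0431] [-0.0237  0.0265]
S front top [-0.0386 -0.042 ] [-0.0245  0.0723]
S lip top [0.0721 0.0592] [-0.0242  0.0686]
S front floor in edge [-0.03   -0.0302] [-0.0172  0.0645]
S -y floor [ 0.0501 -0.03  ] [-0.0176 -0.0172]
```

View pics/k.png

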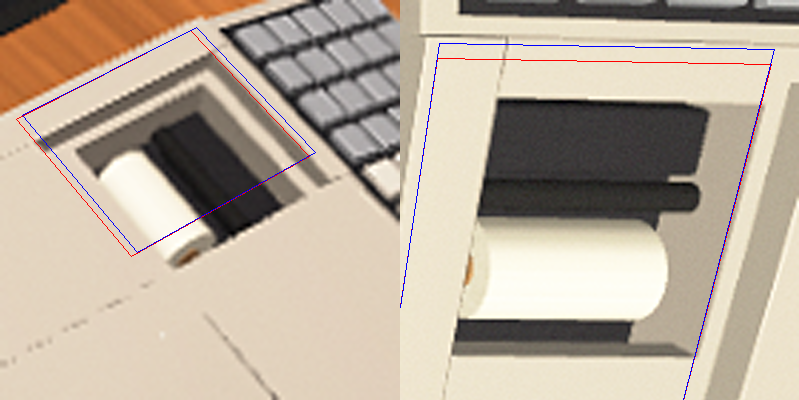

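The scene and wrist views give the same opening centre, about (0.519, 0.221), yaw -7.4°. I'll go above it with the cover held 14 mm short of home.

{"api": "jog_arm", "payload": {
  "claw": [0,0,0,0,0,0,0,0,0,0],
  "xyz": [
    [8,35,0],
    [16,80,0],
    [22,125,0],
    [25,160,10],
    [25,180,30],
    [25,183.5,50],
    [25,183.5,65],
    [25,183.5,75],
    [25,183.5,80],
    [25,183.5,80]
  ],
  "twist": [0,0,0.4,0.4,0.4,0.4,0.4,0.4,0.4,0.4]
}}

```text
clock: 13.65
eef_pos: [0.4961, 0.2245, 0.1682]
orientation: [-3.141, -0.0, 3.012]
wrist_force: [0.8, -0.9, -3.1]
finger_gap: 0.0617
grip_force: 67.9
```

```bash
cat > m.py <<'E'
from h import *
W=np.array([.5193,.2213,.14]); yw=np.radians(-7.4); X=np.array([np.cos(yw),np.sin(yw),0]); Y=np.array([-X[1],X[0],0])
st=get_state(); d=st["eef_pos"]-W
print("tcp in well (mm)",(1e3*np.array([d@X,d@Y,d[2]])).round(1),"tool yaw-180",np.degrees(st["orientation"][2])-180,"F",st["wrist_force"],"M",st["wrist_torque"],"t",st["clock"])
E
python3 m.py
```

```text
tcp in well (mm) [-23.4   0.2  28.2] tool yaw-180 -7.435236249949639 F [ 0.8349341  -0.87156368 -3.09259516] M [-0.04152286 -0.00649755  0.03663594] t 13.65
```

{"api": "jog_arm", "payload": {
  "claw": [0,0,0,0,0],
  "xyz": [
    [0,0,4],
    [0,0,8],
    [0,0,10],
    [0,0,11],
    [0,0,11]
  ],
  "twist": [0,0,0,0,0]
}}

```text
clock: 14.15
eef_pos: [0.4961, 0.2249, 0.1573]
orientation: [-3.142, -0.0, 3.012]
wrist_force: [0.2, -0.1, -2.2]
finger_gap: 0.0621
grip_force: 67.9
```

{"api": "jog_arm", "payload": {
  "claw": [0,0,0],
  "xyz": [
    [0,0,1],
    [0,0,2],
    [0,0,2]
  ],
  "twist": [0,0,0]
}}

```text
clock: 14.45
eef_pos: [0.4966, 0.2248, 0.1559]
orientation: [3.141, 0.002, 3.012]
wrist_force: [1.5, -0.6, 3.6]
finger_gap: 0.0618
grip_force: 68.5
```

{"api": "jog_arm", "payload": {
  "claw": [0,0,0],
  "xyz": [
    [0,0,1],
    [0,0,2],
    [0,0,2]
  ],
  "twist": [0,0,0]
}}

```text
clock: 14.75
eef_pos: [0.4974, 0.2248, 0.155]
orientation: [3.141, 0.004, 3.012]
wrist_force: [2.7, -2.4, 10.3]
finger_gap: 0.062
grip_force: 69.3
```

```bash
python3 m.py
```

```text
tcp in well (mm) [-22.1   0.6  15. ] tool yaw-180 -7.405638152847445 F [ 2.65811072 -2.43984707 10.31790894] M [-0.396512   -0.02393066  0.06975691] t 14.75
```

{"api": "jog_arm", "payload": {
  "claw": [0,0,0],
  "xyz": [
    [0,0,1],
    [0,0,2],
    [0,0,2]
  ],
  "twist": [0,0,0]
}}

```text
clock: 15.05
eef_pos: [0.4982, 0.2247, 0.1542]
orientation: [3.14, 0.007, 3.012]
wrist_force: [3.2, -2.5, 17.7]
finger_gap: 0.062
grip_force: 70.0
```

```bash
python3 m.py; python3 - <<'E'
from h import *
from m import *
# cover in the pictures: ridge mask / cover mask centroid against model in scene & side
for n in("scene","side","wrist"):
  im=imaging.get_image(n); cv2.imwrite(f"pics/z_{n}.png",im)
  for t in("cover","cover_ridge","cover_tip"):
    for q in trace(n,t)[:2]:
      m=q["mask"]; ys,xs=np.nonzero(m); print(n,t,round(q["p"],2),np.round(q["at"]),m.sum(),(xs.min(),xs.max(),ys.min(),ys.max()))
tc=st["eef_pos"]; 
for n in("scene","side"):
  for nm,P in(("ridge",tc+[0,0,-.0]),("center",tc+X*.011),("tip",tc+X*.078-[0,0,.02])): print(n,nm,proj(n,P).round(0))
E
```

```text
tcp in well (mm) [-21.4   0.6  14.2] tool yaw-180 -7.401419049447611 F [ 3.24116649 -2.48282444 17.70240691] M [-0.58788271  0.0552331   0.06208036] t 15.05
tcp in well (mm) [-21.4   0.6  14.2] tool yaw-180 -7.401419049447611 F [ 3.24116649 -2.48282444 17.70240691] M [-0.58788271  0.0552331   0.06208036] t 15.05
scene cover 0.81 [276. 124.] 400 (np.int64(269), np.int64(284), np.int64(101), np.int64(146))
scene cover 0.76 [354. 284.] 2063 (np.int64(320), np.int64(394), np.int64(253), np.int64(312))
scene cover_ridge 0.72 [276. 127.] 390 (np.int64(269), np.int64(283), np.int64(102), np.int64(145))
scene cover_ridge 0.64 [352. 286.] 2031 (np.int64(321), np.int64(393), np.int64(253), np.int64(311))
scene cover_tip 0.79 [277. 123.] 379 (np.int64(269), np.int64(283), np.int64(102), np.int64(145))
scene cover_tip 0.59 [355. 284.] 1963 (np.int64(321), np.int64(394), np.int64(254), np.int64(311))
side cover 0.97 [178. 359.] 2130 (np.int64(152), np.int64(201), np.int64(323), np.int64(397))
side cover 0.9 [261. 134.] 670 (np.int64(238), np.int64(282), np.int64(124), np.int64(143))
side cover_ridge 0.79 [176. 360.] 2054 (np.int64(151), np.int64(201), np.int64(324), np.int64(395))
side cover_ridge 0.59 [262. 135.] 666 (np.int64(239), np.int64(282), np.int64(124), np.int64(143))
side cover_tip 0.97 [260. 139.] 683 (np.int64(239), np.int64(282), np.int64(123), np.int64(143))
side cover_tip 0.66 [174. 358.] 2252 (np.int64(150), np.int64(201), np.int64(322), np.int64(397))
wrist cover 0.81 [280. 257.] 28882 (np.int64(185), np.int64(379), np.int64(180), np.int64(362))
wrist cover_ridge 0.78 [282. 258.] 29042 (np.int64(185), np.int64(379), np.int64(180), np.int64(363))
wrist cover_tip 0.8 [282. 255.] 28656 (np.int64(185), np.int64(378), np.int64(181), np.int64(362))
scene ridge [[361. 277.]]
scene center [[357. 279.]]
scene tip [[328. 300.]]
side ridge [[255. 130.]]
side center [[258. 129.]]
side tip [[281. 134.]]
```

```bash
python3 - <<'E'
from h import *
from m import *
im=cv2.imread("pics/z_wrist.png"); g=im.mean(2).astype(int)
q=trace("wrist","cover")[0]["mask"]
for r_ in (190,230,270,300,320,340,355):
  xs=np.nonzero(q[r_])[0]; 
  if len(xs): print(r_,xs.min(),xs.max(),"L",g[r_,xs.min()-14:xs.min()+8],"R",g[r_,xs.max()-7:xs.max()+15])
# predicted opening edges & cover edges in the wrist picture
for z,nm,hw in((.14,"open",.0475),(.156,"cover if flat",.045)):
  for x in(-.06,-.02,.02,.05): print(nm,x,[proj("wrist",[*(W+x*X+s*hw*Y)[:2],z],st)[0].round(1) for s in(-1,1)])
E
```

```text
tcp in well (mm) [-21.4   0.6  14.2] tool yaw-180 -7.403704541801716 F [ 3.48332691 -2.59299947 17.34409371] M [-0.59049847  0.10374835  0.07561548] t 15.65
190 185 379 L [138 134 136 137 136 135 134 138 138 136 135 140 136 166 205 167 171 173
 175 173 169 172] R [159 159 162 162 157 157 161 126 192 190 188 190 189 188 190 190 187 187
 187 187 189 187]
230 190 374 L [209 211 209 209 207 207 208 207 210 205 212 199 141 163 221 202 200 201
 203 201 201 205] R [189 191 189 190 191 190 195 143 193 190 191 190 187 189 187 189 188 187
 188 189 189 191]
270 195 369 L [207 207 205 208 205 207 205 203 205 206 204 142  90 117 193 203 200 193
 144  75  78  80] R [ 81  79  72 132 194 192 185 128 193 189 192 188 188 192 187 188 187 190
 187 187 190 191]
300 215 349 L [ 21  18  11  17  16   6  24  17  27  18  17  19   3 124 204 195 193 197
 193 192 192 192] R [189 190 189 193 193 195 198 194  41  24  26  30  30  33  30  32  32  31
  31  24  31  21]
320 215 349 L [ 21  16  18  14   7  19   7  18  12  27  19  15  25 116 201 193 192 192
 193 190 194 192] R [190 187 188 187 187 188 191 199  79  17  28
[... 238 characters left out ...]
5  25]
355 206 357 L [ 29  26  15  26  24  26  29  18  29  18  27  24  16  37 179 192 190 189
 189 187 190 189] R [190 190 190 190 189 188 186 173 142  36  21  27  16  24  31  26  25  15
  27  21  18  26]
open -0.06 [array([186.2, 192.6]), array([372.5, 192.4])]
open -0.02 [array([193.4, 262.7]), array([365.8, 262.4])]
open 0.02 [array([199.8, 322.7]), array([359.8, 322.4])]
open 0.05 [array([204.2, 362.1]), array([355.7, 361.8])]
cover if flat -0.06 [array([181.9, 202. ]), array([376.4, 201.7])]
cover if flat -0.02 [array([190.2, 277.8]), array([368.7, 277.5])]
cover if flat 0.02 [array([197.5, 341.7]), array([361.9, 341.4])]
cover if flat 0.05 [array([202.3, 383.1]), array([357.4, 382.7])]
```

The wrist profiles show a dark gap only on the cover's left, so it sits about 2.4 mm too far to +y and is catching the wall. I'll raise it, shift and lower again.

{"api": "jog_arm", "payload": {
  "claw": [0,0,0,0,0,0,0,0],
  "xyz": [
    [0,0,-5],
    [0,-1,-9],
    [0,-2.4,-9],
    [0,-2.4,-9],
    [0,-2.4,-6],
    [0,-2.4,-4],
    [0,-2.4,-2],
    [0,-2.4,-2]
  ],
  "twist": [0,0,0,0,0,0,0,0]
}}

```text
clock: 16.5
eef_pos: [0.497, 0.2223, 0.1549]
orientation: [3.141, 0.004, 3.012]
wrist_force: [0.5, -3.3, 11.4]
finger_gap: 0.062
grip_force: 69.3
```

{"api": "jog_arm", "payload": {
  "claw": [0,0,0,0],
  "xyz": [
    [0,0,1],
    [0,0,2],
    [0,0,3],
    [0,0,3]
  ],
  "twist": [0,0,0,0]
}}

```text
clock: 16.9
eef_pos: [0.4984, 0.2222, 0.1534]
orientation: [3.14, 0.008, 3.012]
wrist_force: [3.5, -5.6, 17.8]
finger_gap: 0.062
grip_force: 70.6
```

```bash
python3 - <<'E'
from m import *
im=imaging.get_image("wrist"); cv2.imwrite("pics/z2.png",im); g=im.mean(2).astype(int)
q=trace("wrist","cover")[0]["mask"]
for r_ in (200,230,250,270,285):
  xs=np.nonzero(q[r_])[0]; print(r_,xs.min(),xs.max(),"L",g[r_,xs.min()-10:xs.min()+4],"R",g[r_,xs.max()-3:xs.max()+11])
ys=np.nonzero(q[:,280])[0]; print(ys.min(),g[ys.min()-14:ys.min()+6,280])
E
```

```text
tcp in well (mm) [-20.8  -1.8  13.4] tool yaw-180 -7.398320489900215 F [ 3.50193728 -5.58045109 17.81462307] M [-0.6831427  -0.19050583  0.14569749] t 16.9
200 186 379 L [209 214 211 211 211 209 210 209 209 204 204 204 203 203] R [189 194 179 122 194 192 190 191 193 185 189 189 191 191]
230 190 374 L [211 209 209 207 210 210 206 208 206 204 204 202 200 204] R [190 193 196 155 174 194 191 192 192 190 191 188 192 192]
250 192 371 L [210 209 210 206 209 209 208 205 208 203 207 203 200 201] R [187 189 190 174 145 196 191 191 188 193 192 187 191 190]
270 195 368 L [205 208 207 206 205 206 206 206 204 214 217 199 200 193] R [133 196 194 185 109 212 192 188 190 190 188 190 191 192]
285 213 351 L [ 67  21   5  20  16  17  20  17  13 101 169 193 193 192] R [190 190 199 155  46  28  33  31  23  13  17  15  50  90]
180 [75 72 74 77 64 55 48 54 49 53 56 53 57 63 88 92 91 87 91 92]
```

```bash
cat > tilt.py <<'E'
from h import *
# tilt of the cover in hand: flow from the free-held picture w0, explained by rotation about the ridge axis
def tilt(now):
    a=cv2.imread("pics/w0.png",0); b=cv2.cvtColor(now,cv2.COLOR_BGR2GRAY)
    m=np.zeros_like(a); m[175:300,215:352]=255
    p=cv2.goodFeaturesToTrack(a,60,.03,5,mask=m)
    q,s,_=cv2.calcOpticalFlowPyrLK(a,b,p,None,winSize=(15,15)); ok=s.ravel()==1
    p,q=p[ok,0],q[ok,0]; d=q-p
    for lo in range(170,300,20):
        k=(p[:,1]>=lo)&(p[:,1]<lo+20)
        if k.sum(): print(lo,k.sum(),"du dv",np.median(d[k],0).round(1),"stretch",np.polyfit(p[k,0]-282,d[k,0],1)[0].round(4) if k.sum()>2 else "")
E
python3 - <<'E'
from tilt import *
tilt(cv2.imread("pics/z2.png")); print(); tilt(cv2.imread("pics/z_wrist.png"))
E
```

```text
170 1 du dv [ 2.1 -0.4] stretch 
250 6 du dv [-0.1 -2. ] stretch 0.1761
270 2 du dv [0.1 2.8] stretch 

170 1 du dv [44.1  0. ] stretch 
250 6 du dv [-0.  -1.4] stretch 0.1729
270 2 du dv [0.1 2.4] stretch
```

```bash
python3 - <<'E'
from h import *
ims=[cv2.imread(f"pics/{n}.png").mean(2) for n in("w0","z_wrist","z2")]
for c in(205,240,282,325):
  for a in ims:
    p=cv2.GaussianBlur(a[150:345],(1,3),0)[:,c]; d=np.diff(p); k=[i for i in range(1,len(d)-1) if abs(d[i])>14 and abs(d[i])>=abs(d[i-1]) and abs(d[i])>abs(d[i+1])]
    print(c,[(int(i+150),int(d[i])) for i in k])
for r_ in(200,240,290):
  for a in ims:
    d=np.diff(a[r_,150:410]); k=[i for i in range(1,len(d)-1) if abs(d[i])>25 and abs(d[i])>=abs(d[i-1]) and abs(d[i])>abs(d[i+1])]
    print("row",r_,[(int(i+150),int(d[i])) for i in k])
E
```

```text
205 [(182, 18), (189, 49), (264, -52), (282, -24)]
205 [(172, -42), (180, 14), (189, 40), (264, -49), (282, -19)]
205 [(171, -46), (179, 14), (188, 38), (264, -47), (282, -19)]
240 [(182, 30), (189, 49), (197, -28), (201, 15), (205, -18), (209, 14), (213, -28), (217, 14), (221, -28), (223, 15), (251, -78), (258, 42), (260, -16), (280, 57), (301, -60)]
240 [(172, -45), (180, 15), (189, 41), (197, -29), (201, 15), (205, -28), (209, 16), (213, -28), (217, 15), (220, -27), (224, 17), (250, -58), (257, 40), (259, -15), (282, 52), (301, -51)]
240 [(171, -44), (179, 14), (188, 39), (197, -30), (201, 15), (205, -29), (207, 14), (212, -26), (215, 16), (220, -25), (224, 19), (249, -80), (256, 35), (282, 40), (301, -52)]
282 [(182, -17), (189, 49), (197, -29), (201, 15), (205, -25), (209, 17), (213, -24), (217, 14), (221, -28), (225, 14), (251, -78), (258, 39), (280, 57), (301, -61)]
282 [(172, -49), (180, 14), (189, 40), (197, -28), (201, 16), (205, -33), (207, 14), (209, 16), (213, -28), (217, 16), (220, -26), (223, 16), (250, -64), (257, 37), (259, -14), (282, 48), (301, -53)]
282 [(171, -51
[... 541 characters left out ...]
7), (205, -33), (207, 17), (213, -30), (215, 14), (220, -28), (224, 14), (249, -74), (256, 21), (282, 41), (301, -52)]
row 200 [(187, 91), (376, -141), (394, 79)]
row 200 [(185, 29), (378, 54)]
row 200 [(336, 26), (379, 71)]
row 240 [(191, 55), (372, -97), (389, 134)]
row 240 [(188, -58), (190, 52), (373, 67)]
row 240 [(152, 112), (373, 51)]
row 290 [(177, -87), (188, 36), (201, -51), (212, 136), (350, -166), (361, 42), (374, -61), (385, 59), (404, 45)]
row 290 [(156, 57), (177, -158), (189, 29), (201, -54), (212, 122), (350, -147), (361, 32), (374, -33), (385, 74)]
row 290 [(159, 105), (177, -166), (188, 31), (201, -41), (212, 108), (350, -122), (358, -26), (362, 32), (374, -31), (385, 74)]
```

Front edges widen by about 2%, and the TCP has gone 2.6 mm below first contact, so the cover is tilting (about 5°) on the front ledge as intended. I'll press a little more, then slide it in.

{"api": "jog_arm", "payload": {
  "claw": [0,0,0,0],
  "xyz": [
    [0,0,1],
    [0,0,2],
    [0,0,3],
    [0,0,3]
  ],
  "twist": [0,0,0,0]
}}

```text
clock: 17.4
eef_pos: [0.4995, 0.2221, 0.1521]
orientation: [3.14, 0.012, 3.012]
wrist_force: [2.6, -6.3, 27.9]
finger_gap: 0.0616
grip_force: 72.5
```

```bash
cat > w.py <<'E'
from m import *
im=imaging.get_image("wrist"); g=im.mean(2)
for r_ in(196,215,240,290):
    d=np.diff(g[r_,150:410]); k=[i for i in range(1,len(d)-1) if abs(d[i])>18 and abs(d[i])>=abs(d[i-1]) and abs(d[i])>abs(d[i+1])]
    print("row",r_,[(int(i+150),int(d[i])) for i in k])
for c in(240,325):
    p=g[150:345,c]; d=np.diff(p); k=[i for i in range(1,len(d)-1) if abs(d[i])>22 and abs(d[i])>=abs(d[i-1]) and abs(d[i])>abs(d[i+1])]
    print(c,[(int(i+150),int(d[i])) for i in k])
E
python3 w.py
```

```text
tcp in well (mm) [-19.8  -1.8  12.1] tool yaw-180 -7.405109427154713 F [ 2.60635085 -6.3196485  27.91315786] M [-0.95839002 -0.05140269  0.10663965] t 17.4
row 196 [(379, -50), (381, 48)]
row 215 [(227, -20), (376, -46), (378, 51)]
row 240 [(151, 91), (372, -37), (374, 22)]
row 290 [(158, 91), (177, -169), (188, 31), (201, -45), (212, 90), (350, -116), (358, -29), (362, 50), (375, -34), (385, 76)]
240 [(169, -65), (178, 33), (188, 64), (197, -77), (201, 28), (205, -74), (213, -55), (216, 29), (220, -92), (224, 28), (248, -88), (255, 45), (283, 80), (301, -95)]
325 [(178, 27), (188, 63), (197, -96), (205, -96), (213, -50), (216, 24), (220, -90), (224, 23), (248, -87), (255, 39), (283, 80), (301, -95)]
```

{"api": "jog_arm", "payload": {
  "claw": [0,0,0,0,0],
  "xyz": [
    [-1,0,0],
    [-2,0,0],
    [-3,0,0],
    [-4,0,0],
    [-4,0,0]
  ],
  "twist": [0,0,0,0,0]
}}

```text
clock: 17.95
eef_pos: [0.4996, 0.2221, 0.152]
orientation: [3.141, 0.002, 3.013]
wrist_force: [-18.6, -5.7, 41.2]
finger_gap: 0.0619
grip_force: 73.7
```

```bash
python3 w.py
```

```text
tcp in well (mm) [-19.6  -1.8  12. ] tool yaw-180 -7.368241378423079 F [-18.5624791   -5.71822566  41.20831447] M [-0.74888934  3.41571091  0.00960738] t 17.95
row 196 [(183, 25), (379, -49)]
row 215 [(227, -22), (335, 30), (376, -56), (378, 52)]
row 240 [(151, 112), (372, -40), (374, 24)]
row 290 [(158, 80), (177, -163), (188, 37), (201, -45), (212, 92), (350, -123), (362, 53), (374, -33), (385, 74)]
240 [(169, -69), (177, 22), (188, 57), (196, -40), (200, 25), (205, -31), (208, 25), (212, -61), (214, 25), (216, 36), (220, -103), (248, -84), (255, 47), (283, 105), (301, -91)]
325 [(178, 33), (188, 64), (197, -30), (205, -50), (208, 25), (212, -56), (214, 24), (216, 33), (220, -67), (224, 29), (248, -85), (255, 41), (283, 102), (301, -97)]
```

The x force is what friction under 41 N of press would give. I'll relieve the press, then slide.

{"api": "jog_arm", "payload": {
  "claw": [0,0,0,0,0],
  "xyz": [
    [0,0,-2],
    [0,0,-4],
    [0,0,-5],
    [0,0,-6],
    [0,0,-6]
  ],
  "twist": [0,0,0,0,0]
}}

```text
clock: 18.5
eef_pos: [0.4996, 0.2221, 0.1534]
orientation: [3.141, -0.0, 3.013]
wrist_force: [-1.7, 0.4, 4.2]
finger_gap: 0.0613
grip_force: 69.6
```

```bash
python3 w.py
```

```text
tcp in well (mm) [-19.6  -1.7  13.4] tool yaw-180 -7.39634328700069 F [-1.72133283  0.40654778  4.24072191] M [0.26836503 0.47690897 0.0388627 ] t 18.5
row 196 [(379, 55)]
row 215 [(187, 21), (228, -24), (335, 23), (375, -49), (377, 21)]
row 240 [(152, 117), (191, -21), (373, 56)]
row 290 [(159, 82), (177, -162), (188, 30), (201, -42), (212, 108), (350, -126), (361, 34), (375, -30), (385, 74)]
240 [(169, -59), (177, 147), (179, -59), (188, 50), (196, -65), (200, 39), (204, -62), (206, 26), (208, 32), (212, -63), (216, 34), (220, -100), (249, -147), (256, 91), (282, 81), (301, -96)]
325 [(177, 68), (179, -72), (188, 58), (196, -58), (198, 24), (200, 26), (204, -29), (212, -64), (216, 35), (220, -70), (249, -149), (256, 94), (282, 104), (301, -99)]
```

{"api": "jog_arm", "payload": {
  "claw": [0,0,0,0,0],
  "xyz": [
    [-1,0,0],
    [-2,0,0],
    [-3,0,0],
    [-4,0,0],
    [-4,0,0]
  ],
  "twist": [0,0,0,0,0]
}}

```text
clock: 19.05
eef_pos: [0.5039, 0.2214, 0.1532]
orientation: [-3.141, 0.0, 3.012]
wrist_force: [-1.0, 0.2, 2.5]
finger_gap: 0.0618
grip_force: 69.6
```

```bash
python3 w.py | head -2
```

```text
tcp in well (mm) [-15.3  -1.9  13.2] tool yaw-180 -7.404256850828574 F [-0.97146594  0.21946673  2.53481339] M [ 0.20342475  0.37332983 -0.00841688] t 19.05
row 196 [(379, 59)]
```

It slid freely, so the tongues are entering. I'll press down to bring the tilt clearly above 0.09 rad with the tongues under the lip.

{"api": "jog_arm", "payload": {
  "claw": [0,0,0,0,0,0,0],
  "xyz": [
    [0,0,1],
    [0,0,2],
    [0,0,3],
    [0,0,4],
    [0,0,5],
    [0,0,5],
    [0,0,5]
  ],
  "twist": [0,0,0,0,0,0,0]
}}

```text
clock: 19.8
eef_pos: [0.5049, 0.2213, 0.1516]
orientation: [3.141, 0.005, 3.013]
wrist_force: [-5.8, -4.2, 25.8]
finger_gap: 0.0619
grip_force: 72.1
```

```bash
python3 w.py
```

```text
tcp in well (mm) [-14.3  -1.9  11.6] tool yaw-180 -7.395642610740964 F [-5.84104741 -4.22537581 25.84871413] M [-0.43700604  1.52031158  0.08111588] t 19.8
row 196 [(380, 62)]
row 215 [(186, 25), (227, -22), (335, 28), (376, -40)]
row 240 [(151, 72), (372, -50), (374, 34)]
row 290 [(158, 65), (177, -161), (188, 31), (201, -44), (212, 82), (350, -118), (362, 54), (374, -33), (385, 73)]
240 [(159, -58), (167, 102), (178, -49), (188, 50), (197, -34), (200, 22), (205, -33), (208, 28), (212, -58), (216, 34), (220, -72), (224, 27), (248, -86), (256, 43), (283, 77), (301, -93)]
325 [(168, 108), (178, -67), (188, 60), (197, -49), (205, -53), (212, -59), (214, 23), (220, -93), (224, 26), (248, -82), (255, 38), (283, 103), (301, -99)]
```

```bash
cat > fit.py <<'E'
from h import *
from scipy.optimize import least_squares
st0=dict(eef_pos=np.zeros(3),orientation=np.array([np.pi,0,np.pi]))  # tool frame with x fwd(+X), y, z up
def rows(v,half=False):
    th,x,z=v; L=np.array([[-53,0,-3],[-17,0,17],[-5,0,17.],[-53,45,-3]])/1e3
    c,s=np.cos(th),np.sin(th); P=np.c_[L[:,0]*c+L[:,2]*s+x,L[:,1],-L[:,0]*s+L[:,2]*c+z]
    q=proj("wrist",P,st0); return np.r_[q[:3,1],q[3,0]]
for nm,m,in(("held",[189.5,280.5,301.5,378.2]),("tilt1",[188.5,283.5,301.5,381])):
    o=least_squares(lambda v:(rows(v)-m)/[1,1,1,1.],[0.05,.011,-.0],x_scale=[.1,.01,.01]); print(nm,"deg",np.degrees(o.x[0]),"center x,z mm",o.x[1:]*1e3,"res",o.fun.round(2))
E
python3 fit.py
```

```text
held deg 5.860722762125159 center x,z mm [ 8.86927416 -1.46799778] res [ 0.04 -0.05  0.02  0.03]
tilt1 deg 10.063486732399703 center x,z mm [ 7.16219521 -0.57200262] res [ 0.75 -1.34  0.61  0.58]
```

{"api": "jog_arm", "payload": {
  "claw": [0,0,0,0,0,0,0,0],
  "xyz": [
    [0,0,-2],
    [0,0,-4],
    [0,0,-5],
    [-1,0,-5],
    [-2,0,-5],
    [-3,0,-5],
    [-4,0,-5],
    [-4,0,-5]
  ],
  "twist": [0,0,0,0,0,0,0,0]
}}

```text
clock: 20.65
eef_pos: [0.5078, 0.2209, 0.1531]
orientation: [-3.142, -0.0, 3.012]
wrist_force: [-1.0, 0.1, 0.2]
finger_gap: 0.0621
grip_force: 69.4
```

```bash
python3 w.py
```

```text
tcp in well (mm) [-11.3  -1.9  13.1] tool yaw-180 -7.405012077803548 F [-1.04167588  0.06634273  0.20101809] M [ 0.18169848  0.20726909 -0.01464573] t 20.65
row 196 [(379, 57)]
row 215 [(228, -23), (375, -47)]
row 240 [(152, 106), (373, 59)]
row 290 [(159, 73), (177, -161), (189, 28), (201, -43), (212, 105), (350, -115), (362, 36), (374, -49), (385, 68)]
240 [(152, -37), (161, 145), (171, -66), (174, 66), (179, -103), (188, 52), (196, -59), (200, 34), (204, -59), (208, 37), (212, -65), (216, 33), (220, -73), (224, 30), (249, -154), (256, 85), (281, 57), (301, -93)]
325 [(162, 81), (172, -65), (174, 111), (179, -94), (188, 54), (196, -58), (204, -59), (206, 24), (212, -61), (216, 31), (220, -69), (224, 26), (249, -115), (256, 77), (281, 51), (301, -88)]
```

{"api": "jog_arm", "payload": {
  "claw": [0,0,0],
  "xyz": [
    [-1,0,0],
    [-2,0,0],
    [-2,0,0]
  ],
  "twist": [0,0,0]
}}

```text
clock: 21.0
eef_pos: [0.5098, 0.2206, 0.1532]
orientation: [-3.142, 0.0, 3.012]
wrist_force: [-0.4, 0.6, -0.3]
finger_gap: 0.0618
grip_force: 69.3
```

{"api": "jog_arm", "payload": {
  "claw": [0,0,0],
  "xyz": [
    [-1,0,0],
    [-2,0,0],
    [-2,0,0]
  ],
  "twist": [0,0,0]
}}

```text
clock: 21.3
eef_pos: [0.5117, 0.2203, 0.1531]
orientation: [-3.141, -0.0, 3.012]
wrist_force: [-0.4, 0.1, -2.5]
finger_gap: 0.0622
grip_force: 69.1
```

{"api": "jog_arm", "payload": {
  "claw": [0,0,0,0],
  "xyz": [
    [0,0,1],
    [0,0,2],
    [0,0,3],
    [0,0,3]
  ],
  "twist": [0,0,0,0]
}}

```text
clock: 21.7
eef_pos: [0.5126, 0.2202, 0.1514]
orientation: [3.141, 0.003, 3.012]
wrist_force: [1.7, -2.8, 7.3]
finger_gap: 0.062
grip_force: 70.2
```

{"api": "jog_arm", "payload": {
  "claw": [0,0,0,0],
  "xyz": [
    [0,0,1],
    [0,0,2],
    [0,0,3],
    [0,0,3]
  ],
  "twist": [0,0,0,0]
}}

```text
clock: 22.1
eef_pos: [0.5128, 0.2203, 0.151]
orientation: [3.141, 0.005, 3.013]
wrist_force: [-6.3, -5.0, 26.2]
finger_gap: 0.0618
grip_force: 72.1
```

```bash
python3 w.py
```

```text
tcp in well (mm) [-6.3 -1.9 11. ] tool yaw-180 -7.39375315214096 F [-6.29181711 -4.98772826 26.22703244] M [-0.60931828  1.39320832  0.01237033] t 22.1
row 196 [(380, 60)]
row 215 [(227, -21), (335, 31), (377, 53)]
row 240 [(372, -51), (374, 84)]
row 290 [(157, 84), (177, -159), (189, 32), (201, -48), (212, 97), (350, -111), (362, 50), (375, -33), (385, 69)]
240 [(152, 76), (162, -81), (164, 115), (178, -90), (188, 52), (197, -28), (200, 28), (205, -30), (208, 24), (212, -64), (214, 24), (216, 37), (220, -71), (224, 29), (248, -84), (256, 83), (283, 76), (301, -89)]
325 [(152, 132), (163, -62), (165, 54), (178, -86), (188, 55), (197, -29), (205, -45), (212, -56), (216, 25), (220, -88), (249, -103), (256, 69), (283, 73), (301, -89)]
```

```bash
python3 - <<'E'
from m import *
for nm,r_,zs in(("line",163.5,[.14]),("kbd",152.5,[.14]),("cover bottom front",178.5,[.126,.14,.145]),("cover top front",188.5,[.14,.15,.154,.158])):
  for z in zs: p=on_z("wrist",[[282,r_]],z,st)[0]; print(nm,z,((p-W)@X*1e3).round(1),"rel tcp",((p-st["eef_pos"])@X*1e3).round(1))
E
```

```text
tcp in well (mm) [-6.3 -1.9 11. ] tool yaw-180 -7.3948319395856 F [-6.19159825 -5.308737   25.67217563] M [-0.62010594  1.31681806  0.05953259] t 22.15
line 0.14 -60.3 rel tcp -54.0
kbd 0.14 -65.6 rel tcp -59.3
cover bottom front 0.126 -49.7 rel tcp -43.4
cover bottom front 0.14 -52.9 rel tcp -46.6
cover bottom front 0.145 -54.1 rel tcp -47.8
cover top front 0.14 -47.9 rel tcp -41.6
cover top front 0.15 -50.5 rel tcp -44.2
cover top front 0.154 -51.6 rel tcp -45.3
cover top front 0.158 -52.6 rel tcp -46.3
```

The cover's front edge is still about 1–2 mm on the ledge. The line at row 163 is a seam, not the wall. I'll relieve the press, advance and try again.

{"api": "jog_arm", "payload": {
  "claw": [0,0,0,0,0,0],
  "xyz": [
    [0,0,-3],
    [0,0,-6],
    [-1,0,-6],
    [-2,0,-6],
    [-2.5,0,-6],
    [-2.5,0,-6]
  ],
  "twist": [0,0,0,0,0,0]
}}

```text
clock: 22.75
eef_pos: [0.5141, 0.2201, 0.1529]
orientation: [-3.141, -0.001, 3.012]
wrist_force: [0.6, 0.5, -2.7]
finger_gap: 0.0619
grip_force: 69.2
```

{"api": "jog_arm", "payload": {
  "claw": [0,0,0,0],
  "xyz": [
    [0,0,1],
    [0,0,2],
    [0,0,3],
    [0,0,3]
  ],
  "twist": [0,0,0,0]
}}

```text
clock: 23.15
eef_pos: [0.5149, 0.22, 0.1511]
orientation: [3.141, 0.002, 3.012]
wrist_force: [1.3, -1.1, 5.3]
finger_gap: 0.0619
grip_force: 70.1
```

```bash
python3 w.py
```

```text
tcp in well (mm) [-4.2 -1.8 11.1] tool yaw-180 -7.408074332130383 F [ 1.34641761 -1.05197652  5.31581642] M [-0.09961771  0.08625579 -0.01066073] t 23.15
row 196 [(378, -37), (380, 28)]
row 215 [(227, -18), (335, 22), (377, 60)]
row 240 [(190, 27), (372, -55)]
row 290 [(157, 85), (177, -153), (188, 40), (201, -42), (212, 97), (350, -115), (362, 34), (375, -32), (379, 19), (385, 71)]
240 [(158, -63), (160, 87), (178, -71), (188, 51), (196, -58), (198, 24), (200, 25), (205, -33), (208, 26), (212, -59), (216, 33), (220, -68), (224, 27), (249, -106), (256, 114), (282, 52), (301, -98)]
325 [(158, -55), (160, 73), (178, -67), (188, 59), (196, -28), (200, 25), (205, -27), (208, 27), (212, -54), (214, 22), (216, 33), (220, -85), (224, 25), (249, -106), (256, 99), (283, 52), (301, -100)]
```

{"api": "jog_arm", "payload": {
  "claw": [0,0,0,0],
  "xyz": [
    [0,0,1],
    [0,0,2],
    [0,0,3],
    [0,0,3]
  ],
  "twist": [0,0,0,0]
}}

```text
clock: 23.6
eef_pos: [0.5151, 0.22, 0.1508]
orientation: [3.141, 0.004, 3.013]
wrist_force: [-5.0, -4.4, 25.1]
finger_gap: 0.0621
grip_force: 72.0
```

```bash
python3 w.py | egrep -v row
```

```text
tcp in well (mm) [-4.  -1.8 10.8] tool yaw-180 -7.39638167740307 F [-4.97152329 -4.37798954 25.07225664] M [-0.50661981  1.40271602 -0.00585917] t 23.6
240 [(159, 73), (178, -87), (188, 49), (196, -57), (198, 27), (200, 24), (204, -31), (208, 23), (212, -56), (216, 33), (220, -68), (224, 25), (249, -103), (256, 81), (282, 52), (301, -102)]
325 [(158, -75), (160, 83), (178, -88), (188, 58), (196, -28), (200, 23), (205, -44), (208, 25), (212, -60), (216, 22), (220, -84), (224, 24), (249, -102), (256, 103), (282, 52), (301, -95)]
```

{"api": "jog_arm", "payload": {
  "claw": [0,0,0,0,0,0],
  "xyz": [
    [0,0,-3],
    [0,0,-5],
    [-1,0,-5],
    [-2,0,-5],
    [-3,0,-5],
    [-3,0,-5]
  ],
  "twist": [0,0,0,0,0,0]
}}

```text
clock: 24.25
eef_pos: [0.5171, 0.2196, 0.1517]
orientation: [-3.141, -0.001, 3.012]
wrist_force: [0.1, 0.2, -2.4]
finger_gap: 0.062
grip_force: 69.1
```

{"api": "jog_arm", "payload": {
  "claw": [0,0,0,0],
  "xyz": [
    [0,0,1],
    [0,0,2],
    [0,0,3],
    [0,0,3]
  ],
  "twist": [0,0,0,0]
}}

```text
clock: 24.65
eef_pos: [0.517, 0.2197, 0.1491]
orientation: [-3.141, -0.0, 3.012]
wrist_force: [-0.3, -0.0, -2.5]
finger_gap: 0.0617
grip_force: 69.1
```

It's descending freely now, so the front has dropped into the opening.

{"api": "jog_arm", "payload": {
  "claw": [0,0,0,0],
  "xyz": [
    [0,0,1],
    [0,0,2],
    [0,0,3],
    [0,0,3]
  ],
  "twist": [0,0,0,0]
}}

```text
clock: 25.05
eef_pos: [0.5171, 0.2197, 0.1462]
orientation: [3.142, -0.0, 3.012]
wrist_force: [-0.6, 0.3, -1.3]
finger_gap: 0.062
grip_force: 69.2
```

```bash
python3 w.py | egrep -v row
```

```text
tcp in well (mm) [-2.  -1.9  6.2] tool yaw-180 -7.3989533840291415 F [-0.56933247  0.33280428 -1.34280437] M [-0.03939392  0.03039282 -0.0052756 ] t 25.05
240 [(155, -77), (157, 86), (180, -79), (188, 51), (196, -63), (200, 41), (204, -59), (208, 32), (212, -62), (216, 36), (220, -71), (224, 26), (249, -81), (257, 112), (281, 72), (301, -66)]
325 [(157, 71), (180, -71), (188, 55), (196, -54), (200, 35), (205, -30), (212, -57), (216, 34), (220, -86), (224, 23), (249, -79), (257, 100), (281, 74), (301, -61)]
```

{"api": "jog_arm", "payload": {
  "claw": [0,0,0,0],
  "xyz": [
    [0,0,1],
    [0,0,2],
    [0,0,3],
    [0,0,3]
  ],
  "twist": [0,0,0,0]
}}

```text
clock: 25.5
eef_pos: [0.5167, 0.2198, 0.1434]
orientation: [3.142, -0.001, 3.013]
wrist_force: [-5.2, -0.3, 3.0]
finger_gap: 0.0618
grip_force: 69.7
```

{"api": "jog_arm", "payload": {
  "claw": [0,0,0,0],
  "xyz": [
    [0,0,1],
    [0,0,2],
    [0,0,3],
    [0,0,3]
  ],
  "twist": [0,0,0,0]
}}

```text
clock: 25.9
eef_pos: [0.5163, 0.2199, 0.142]
orientation: [3.141, -0.001, 3.013]
wrist_force: [-13.8, -2.5, 17.2]
finger_gap: 0.0618
grip_force: 71.0
```

```bash
python3 w.py | egrep -v row
```

```text
tcp in well (mm) [-2.7 -1.8  2. ] tool yaw-180 -7.3907435546099975 F [-13.83837046  -2.46331927  17.2401709 ] M [-0.02221162  1.86361114 -0.03705804] t 25.9
240 [(158, -72), (160, 86), (182, -58), (188, 61), (196, -63), (200, 38), (204, -34), (208, 38), (212, -31), (216, 35), (220, -68), (224, 38), (250, -119), (257, 38), (259, -35), (279, 54), (300, -68)]
325 [(159, -47), (161, 54), (182, -91), (188, 60), (196, -28), (200, 24), (204, -31), (208, 23), (213, -28), (220, -29), (224, 30), (250, -74), (258, 102), (279, 54), (301, -63)]
```

{"api": "jog_arm", "payload": {
  "claw": [0,0,0,100,100,100,100,100],
  "xyz": [
    [1,0,-1],
    [2,0,-1.5],
    [2,0,-1.5],
    [2,0,-1.5],
    [2,0,-1.5],
    [2,0,-1.5],
    [2,0,-1.5],
    [2,0,-1.5]
  ],
  "twist": [0,0,0,0,0,0,0,0]
}}

```text
clock: 26.75
eef_pos: [0.515, 0.2199, 0.1417]
orientation: [-3.141, -0.0, 3.012]
wrist_force: [-0.5, 0.5, -0.3]
finger_gap: 0.0858
grip_force: 0.0
```

{"api": "jog_arm", "payload": {
  "claw": [100,100,100,100,100,100],
  "xyz": [
    [0,0,-15],
    [0,0,-40],
    [0,0,-75],
    [0,0,-105],
    [0,0,-120],
    [0,0,-120]
  ],
  "twist": [0,0,0,0,0,0]
}}

```text
clock: 27.35
eef_pos: [0.5157, 0.2201, 0.2639]
orientation: [3.14, 0.004, 3.012]
wrist_force: [0.2, 0.1, 0.0]
finger_gap: 0.0856
grip_force: 0.0
```

```bash
python3 - <<'E'
from m import *
im=imaging.get_image("wrist"); cv2.imwrite("pics/f_w.png",im); np.save("fw.npy",st,allow_pickle=True); g=im.mean(2)
q=trace("wrist","cover")[0]; m=q["mask"]; ys,xs=np.nonzero(m); print(q["p"],xs.min(),xs.max(),ys.min(),ys.max())
for c in(250,282,310):
    d=np.diff(g[100:400,c]); print(c,[(i+100,int(d[i])) for i in range(1,298) if abs(d[i])>12 and abs(d[i])>=abs(d[i-1]) and abs(d[i])>abs(d[i+1])])
for r_ in range(ys.min()+4,ys.max(),12):
    d=np.diff(g[r_,160:400]); print("row",r_,[(i+160,int(d[i])) for i in range(1,238) if abs(d[i])>12 and abs(d[i])>=abs(d[i-1]) and abs(d[i])>abs(d[i+1])])
E
```

```text
tcp in well (mm) [ -3.4  -1.6 123.9] tool yaw-180 -7.397838116410497 F [0.16212976 0.14248828 0.0044241 ] M [-0.03861389 -0.04970482 -0.00931833] t 27.35
0.66 227 335 149 265
250 [(102, 61), (122, -63), (128, 71), (134, -38), (148, -81), (151, 61), (188, -119), (192, 40), (199, 77), (212, -16), (217, -65), (246, 14), (253, 14), (259, 35), (264, -67), (266, 57), (352, 18), (375, -150), (377, 15), (379, -13), (390, 12)]
282 [(102, 64), (123, -39), (128, 102), (134, -50), (148, -59), (151, 78), (155, -33), (158, 20), (160, -48), (162, 23), (165, -55), (167, 35), (169, -28), (172, 26), (188, -123), (192, 51), (200, 51), (213, -22), (217, -60), (259, 56), (264, -67), (266, 53), (353, -45), (373, 23), (376, -25), (381, -88)]
310 [(128, 126), (134, -42), (136, 29), (148, -66), (151, 74), (155, -35), (158, 16), (160, -38), (162, 21), (165, -22), (167, 28), (169, -24), (172, 26), (188, -119), (193, 35), (200, 50), (218, -77), (258, 57), (265, -73), (267, 82), (351, -27), (371, 25), (375, -121)]
row 153 [(198, 54), (224, -60), (227, 68), (334, -39), (339, 59)]
row 165 [(199, 55), (225, -65), (227, 103), (334, -22), (336, -20), (338, 32)]
row 177 [(200, 46), (226, -60), (228, 90), (333, -39), (335, -16), (338, 35)]
row 189 [(200, 64), (226, -66), (228, 68), (247, -59), (315, 62), (332, -36), (335, -24), (337, 51)]
row 201 [(201, 53), (227, -66), (229, 111), (241, 14), (321, 22), (332, -20), (336, 58)]
row 213 [(202, 65), (227, -62), (230, 73), (276, 24), (309, -21), (319, -29), (331, -36), (333, -15), (335, 35)]
row 225 [(203, 71), (228, -67), (230, 74), (248, -63), (313, 65), (330, -28), (332, -22), (335, 23)]
row 237 [(204, 51), (229, -55), (231, 93), (249, -51), (313, 73), (330, -24), (334, 49)]
row 249 [(205, 57), (229, -63), (232, 56), (249, -56), (312, 66), (329, -40), (333, 70)]
row 261 [(206, 53), (230, -68), (232, 104), (328, -33), (330, -19), (332, 55)]
```

```bash
python3 - <<'E'
from m import *
st=np.load("fw.npy",allow_pickle=True).item()
P=on_z("wrist",[[227.3,153],[334.3,153],[232,261],[328.5,261],[282,151],[282,264.5],[282,148.5],[282,266]],.14,st)
L=np.c_[(P-W)@X,(P-W)@Y]*1e3; print(L.round(1)); print("widths",L[1,1]-L[0,1],L[3,1]-L[2,1],"len cover",L[5,0]-L[4,0],"opening",L[7,0]-L[6,0])
# subpixel widths per row -> scale trend
O=on_z("wrist",[[224.8,153],[338.6,153],[230,261],[332.3,261]],.14,st); print("open widths",np.diff(((O-W)@Y*1e3)[[0,1]]),np.diff(((O-W)@Y*1e3)[[2,3]]))
R=on_z("wrist",[[247.7,225],[313.7,225]],.14,st); print(R)
E
```

```text
tcp in well (mm) [ -4.3  -1.9 120.9] tool yaw-180 -7.398389208599127 F [ 1.00328471  0.14664473 -1.07572478] M [ 0.02064428  0.01355572 -0.03469213] t 27.45
[[-45.7 -46. ]
 [-45.6  42.9]
 [ 54.4 -47.2]
 [ 54.5  42.7]
 [-47.2  -0.6]
 [ 58.1  -0.7]
 [-49.3  -0.6]
 [ 59.6  -0.7]]
widths 88.88057913549207 89.89177550994836 len cover 105.3022900563044 opening 108.934497753767
open widths [94.54198134] [95.3059504]
[[0.53354465 0.18788411 0.14      ]
 [0.54123761 0.24638461 0.14      ]]
```

The cover's outline (105 × 89–90 mm) sits evenly inside the opening's (109 × 95 mm) when both are measured at till-top height, so it is flush, level and centred. The gripper is clear, so I'm handing in.

```bash
python3 -c "
from bench import r
print(r.sign_off())"
```

```text
the job is handed in; nothing more can be done
None
```

The printer cover is back on the till with its tongues under the lip. By the last camera measurement it lies flush, level and centred. I handed the job in at about 27 s and got no pass/fail result back.

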